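Fetch the dental cast from behind the bottles

ROBOT

A 6-joint arm with a two-finger parallel gripper is mounted at the origin on the work surface. World frame = base frame: x ahead of the robot, y to its left, z up, the work surface at z = 0. Lengths are in m, angles in degrees, forces in N, time in s.
With the tool pointing down it reaches from about 0.375 to 0.9 m from the base axis. Payload 3.1 kg.
Tool frame: the origin (TCP) lies between the finger pads; the fingertips stand 11 mm ahead of it and the grasp point (between the pads) lies 8 mm behind it; z points along the fingers, y is the line along which they close (so a half turn about z gives the same grasp; the last joint's range is limited). The gripper opens to 87 mm and grips with 3 to 60 N. Pads are 19 mm wide; open, the fingers measure 117 mm over their backs; the gripper's body (75 mm by 190 mm) begins 51 mm behind the grasp point.
Start: joints at [-80.644, 30.224, 82.088, -0, 67.689, -10.227], TCP at [0.21, -0.589, 0.234] pointing down, gripper open.
Joint ranges: [-176.69, 176.69], [-43.24, 126.21], [12.49, 139.97], [-82, 262], [0, 151.66], [-163.58, 163.58]. Speed limits (degrees/s): [159.86, 159.86, 180, 180, 180, 180].

INTERFACE

Orientations are given as a 3x3 rotation matrix whose columns are the frame's x, y, z axes.
In Python, from rig import bot gives the robot as it stands.
- The arm moves only by the tool apply_moves, never from a script. Its argument "steps" is a list that holds one entry, the list of rows, each a list of 7 numbers: the shift along the tool's x, y, z in cm, then the turn, a rotation vector about the tool's x, y, z in degrees, then the gripper command: -1 is shut, 1 is fully open, values between are in proportion. In form: [[[dx, dy, dz, rx, ry, rz, jaw], ...]]. A call has 1 to 20 rows; each row is the pose to reach, as a shift and turn from the pose commanded when the call began, along the tool's axes at that moment; what a row does not reach only later rows make up. A row lasts 1/8 s, in which the tool goes at most 62.5 mm and 10.7 degrees, less where a joint would pass 70% of its speed; a pose out of reach is approached as far as the arm can. A call with a gripper value outside its range is refused whole. The fingers move at their own pace and stop on an object; the grip force is fixed at half the most. Time passes only in rows, so rows that repeat a pose let the fingers close. It gives the time, the measured TCP pose, the force, the opening and the grip force at its end, in the units of the state.
- bot.read_state(): the state, without advancing time (a new reading comes with each control period).
- bot.capture(name): name is "scene" or "top" or "wrist"; returns the picture (480x640x3 uint8, blue, green, red); there is no depth.
- bot.camera_model(name): a dict with "intrinsics" (3x3 intrinsics, pixels), "R" (3x3) and "t" (3): a world point X has camera coordinates R X + t. Camera axes: x right, y down, z forward; pixel columns grow to the right and rows downward; lengths in m; the calibration is good to about 2 mm. The wrist camera is an equidistant fisheye: a pixel r from the principal point sees the ray r / f radians off the axis. A picture is of the moment at which its call begins: read the wrist's pose just before it. camera_model takes no time and is no camera call; for the wrist camera it gives the pose at the moment of the call.
- bot.hand_in(): hands the job in; it is judged then, once.
The state is a dict: "time_s": time; "joint_positions": joint angles; "qvel": joint speeds; "tau": joint torques, N m; "position": TCP position; "tcp_rot": TCP orientation; "force": force on the tool from outside, world axes, zero at the start; "moment": the same for the moment, N m; "opening": opening from 0.0 (shut) to 1.0 (fully open); "grasp_force": force on a finger pad.
Only numpy, scipy, OpenCV 4.12 (cv2) and the standard library are available. Lean on these libraries where they do the work, as an engineer would, in place of code of your own. Each camera call takes 0.05 s, during which the arm holds its last target. There are 200 camera calls.

TASK

Bring the pale plaster cast from the rear of the dark grey rack to the blue stand: first move the two bottles in front of it, upright, into the aluminium tray at the side, then set the cast teeth up, centred and square on the blue stand (facing either way along it). Finally put each bottle back upright on the middle of its place in the rack, red cap on the red pad and green cap on the green pad, without tipping anything over or moving the yellow-brown cast and the glass pot.

Things in the scene. Friction and masses are not known exactly. Their poses are not given: they have to be found in the camera images.
- rack: Dark grey rack, fixed: plate 156 (x) x 140 (y) x 6 mm, origin centre of underside. Its -x side is the front. Two bottles stand in front (centres at x = -28, y = +-32 mm); behind them at x = +32 mm the cast, between two upright cheeks (6 mm thick, top 36 mm above the table, inner faces at y = +-41, from x = +9 to +71 mm). The rear is open.
- red_pad: Red plate, 76 (x) x 60 (y) x 2 mm, fixed on the rack's plate: the place of the red-capped bottle, showing in front of it. Origin: on its underside at the middle of the bottle's place (the plate runs from 50 mm in front of it, -x, to 26 mm behind). Which side of the rack it is on varies.
- green_pad: Green plate, same shape and origin as the red one, the place of the green-capped bottle.
- red_bottle: Dark brown closed round bottle with white paper band and a red cap, loose, about 0.18 kg. Body 52 mm diameter up to 64 mm height, sloping shoulder to 74 mm, cap 28 mm diameter from 76 to 108 mm height (the grip). Origin at the centre of its underside, z up along it.
- green_bottle: White closed round bottle with white paper band and a green cap, loose; same size, mass and origin as the red-capped one.
- cast: Pale plaster dental cast with tan teeth, loose, about 0.17 kg: block base 48 (x) x 68 (y) x 26 mm high, horseshoe of teeth on top up to 38 mm, inside the base's outline. Origin centre of underside, z up. In the rack its long side (y) runs along the rack's y, a cheek 7 mm from each end, the bottles 10 mm from its front. Grip it across the 48 mm.
- tray: Low open aluminium tray, fixed, 180 (x) x 110 (y) mm outside, walls 5 mm thick and 13 mm high, floor 5 mm thick. Origin at the centre of its underside on the table. Room for both bottles side by side along x. It lies left or right of the rack.
- stand: Model stand, fixed: white foot 80 (x) x 104 (y) x 10 mm, on it a blue block 66 (x) x 90 (y) mm whose flat top is 24 mm above the table. Origin centre of underside. The cast goes centred on the blue top, its long side along the stand's long side (y), either way round. It lies on the other side of the rack from the tray.
- buff_cast: Bystander: yellow-brown cast of the same shape as the pale one, loose on the table beyond the work. Leave it alone. Origin at the centre of its underside.
- pot: Bystander: open green glass pot, 60 mm diameter, 60 mm high, loose on the table beyond the work. Leave it alone. Origin at the centre of its underside.
There are look-alikes about, which are no part of the job. Of the things like the tray, leave any that is pink or purple; of the rest the larger one is meant.

How it is judged:
By the outcome, as a careful person would: the job done as asked, in the order asked, and still so for the second after the job is handed in, with the robot touching nothing.
It also fails if it takes over 128 s, if anything falls off the work surface, if the arm or the gripper's body presses on something with over 40 N, if the wrist force passes 120 N, or if a joint passes its speed limit or range.

## Working session

There is one attempt and no reset: what is moved stays moved. The work goes in short steps, Python scripts to look and compute and a tool call to move; the robot and the scene stay as the last step left them, time stands still between calls to the robot, and variables do not carry over. Pictures are saved under pics/ and viewed, at most 14 in all, crops included, and the job is handed in when it is done.

Besides the shell and the picture viewer there is one more tool, called as name(argument=value, ...), one argument or row to a line, values as JSON. apply_moves: Moves the arm, as the interface text tells. Its arguments: {"type":"object","properties":{"steps":{"type":"array","items":{"type":"array","items":{"type":"array","items":{"type":"number"}}}}},"required":["steps"]}

```bash
mkdir -p pics; ls; python3 - <<'E'
from rig import bot
import cv2,numpy as np
for n in("scene","top"):
    cv2.imwrite(f"pics/{n}0.png",bot.capture(n)); m=bot.camera_model(n)
    R=np.array(m["R"]);print(n,np.array(m["intrinsics"]).round(1).tolist(),(-R.T@np.array(m["t"])).round(3),R.round(2).tolist())
s=bot.read_state();print(s["time_s"],s["position"],np.round(s["tcp_rot"],3).tolist(),s["opening"])
E
```

```text
pics
scene [[530.4, 0.0, 321.8], [0.0, 530.4, 232.3], [0.0, 0.0, 1.0]] [1.303 0.058 0.835] [[0.02, 1.0, 0.01], [0.72, -0.0, -0.7], [-0.7, 0.02, -0.72]]
top [[526.3, 0.0, 316.8], [0.0, 526.3, 246.2], [0.0, 0.0, 1.0]] [0.477 0.066 1.036] [[0.01, -1.0, 0.0], [-1.0, -0.01, -0.08], [0.08, -0.0, -1.0]]
0.1 [ 0.20940258 -0.58821287  0.23269396] [[0.942, 0.335, -0.0], [0.335, -0.942, 0.002], [0.0, -0.002, -1.0]] 1.0003381913767109
```

View pics/scene0.png

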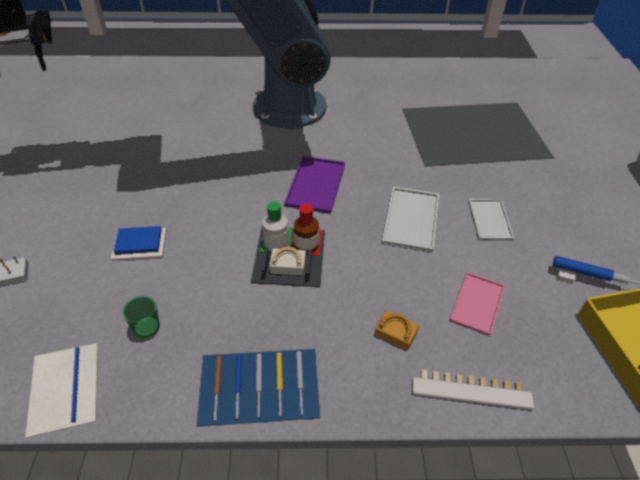

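View pics/top0.png

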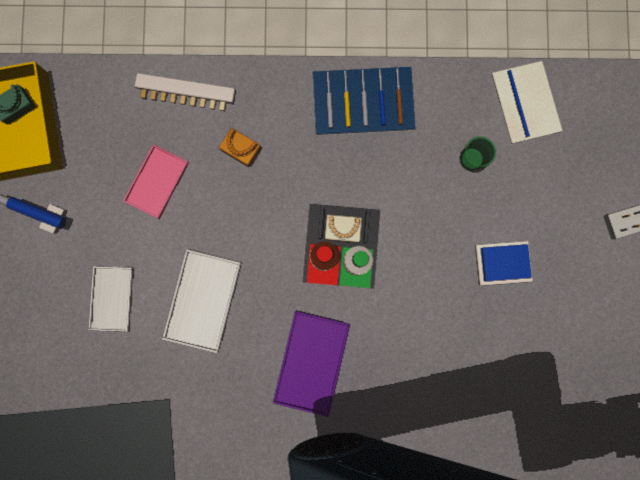

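The top view shows four tray-like things: a large white/aluminium one at (202,300), a small white one at (111,298), a pink one at (156,182) and a purple one at (312,362). The pink and purple ones are excluded, and of the other two the larger, at (202,300), is the tray. The stand is at (504,263), the rack at (342,246), the red bottle at (325,255) and the green at (358,260). I'll measure these and take one confirming crop.

```bash
cat > h.py <<'E'
from rig import bot
import cv2,numpy as np
def ray(m,uv,fish=False):
    K=np.array(m["intrinsics"]);R=np.array(m["R"]);t=np.array(m["t"])
    uv=np.atleast_2d(np.asarray(uv,float))
    p=(uv-K[:2,2])/[K[0,0],K[1,1]]
    if fish:
        r=np.linalg.norm(p,axis=1,keepdims=True); d=np.hstack([p/np.maximum(r,1e-9)*np.sin(r),np.cos(r)])
    else: d=np.hstack([p,np.ones((len(p),1))])
    return -R.T@t, d@R
def onz(m,uv,z,fish=False):
    c,d=ray(m,uv,fish); return (c+d*((z-c[2])/d[:,2])[:,None])[:,:2]
def proj(m,X,fish=False):
    K=np.array(m["intrinsics"]);c=np.atleast_2d(X)@np.array(m["R"]).T+np.array(m["t"])
    if fish:
        s=np.linalg.norm(c[:,:2],axis=1,keepdims=True);p=c[:,:2]/np.maximum(s,1e-9)*np.arctan2(s,c[:,2:])
    else: p=c[:,:2]/c[:,2:]
    return p*[K[0,0],K[1,1]]+K[:2,2]
def blobs(mask,roi=None,amin=60,close=0):
    mask=mask.astype(np.uint8)*255
    if roi: z=np.zeros_like(mask);x0,y0,x1,y1=roi;z[y0:y1,x0:x1]=mask[y0:y1,x0:x1];mask=z
    if close: mask=cv2.morphologyEx(mask,cv2.MORPH_CLOSE,np.ones((close,close)))
    cs=[c[:,0] for c in cv2.findContours(mask,cv2.RETR_EXTERNAL,cv2.CHAIN_APPROX_NONE)[0] if cv2.contourArea(c)>amin]
    return sorted(cs,key=lambda c:-cv2.contourArea(c))
def rect(P):
    "centre(m), sizes(mm, short/long), angle of long side (deg, mod 180) from x"
    r=cv2.minAreaRect((P*1000).astype(np.float32));b=cv2.boxPoints(r);e=[b[1]-b[0],b[2]-b[1]]
    e.sort(key=np.linalg.norm);l=e[1]
    return (np.array(r[0])/1000).round(4),[round(float(np.linalg.norm(v)),1) for v in e],round(float(np.degrees(np.arctan2(l[1],l[0]))%180),1)
E
python3 - <<'E'
from h import *
im=cv2.imread("pics/top0.png");m=bot.camera_model("top");h=cv2.cvtColor(im,cv2.COLOR_BGR2HSV);H,S,V=cv2.split(h)
def show(n,mask,roi,z,close=0):
    for c in blobs(mask,roi,60,close)[:2]: print(n,rect(onz(m,c,z)),c.mean(0).round())
show("rack",((V<75)|(S>150)),(285,195,395,298),.006,9)
show("tray",(V>140)&(S<60),(155,240,250,360),.013,9)
show("small",(V>140)&(S<60),(80,255,140,340),.013,9)
show("blue",(S>120)&(H>100)&(H<130),(465,230,545,295),.024)
show("foot",((S>120)&(H>100)&(H<130))|(V>150),(465,230,545,295),.010,5)
show("red",(S>120)&((H<8)|(H>172)),(290,200,390,295),.008)
show("green",(S>100)&(H>45)&(H<90),(290,200,390,295),.008)
show("cast",(V>150)&(S<110),(300,205,375,246),.026)
big=np.hstack([cv2.resize(im[190:365,60:260],None,fx=2,fy=2),cv2.resize(im[195:300,290:390],(400,350))[:350]])
cv2.imwrite("pics/crop.png",big)
E
```

```text
rack (array([0.564 , 0.0145]), [138.8, 155.3], 175.4) [341. 245.]
tray (array([0.4549, 0.286 ]), [109.2, 179.0], 166.6) [201. 301.]
small (array([0.4578, 0.4624]), [74.9, 124.2], 178.5) [109. 299.]
blue (array([ 0.5323, -0.3022]), [63.6, 89.3], 94.8) [506. 262.]
foot (array([ 0.5321, -0.3031]), [79.0, 103.1], 94.8) [504. 263.]
red (array([0.529 , 0.0494]), [61.7, 81.5], 175.3) [323. 261.]
green (array([ 0.5218, -0.014 ]), [60.9, 75.9], 175.8) [352. 271.]
green (array([ 0.5385, -0.0224]), [28.0, 29.9], 116.7) [360. 258.]
cast (array([0.6016, 0.0119]), [34.9, 46.6], 85.2) [344. 223.]
cast (array([0.5959, 0.013 ]), [45.9, 66.5], 84.9) [341. 232.]
```

View pics/crop.png

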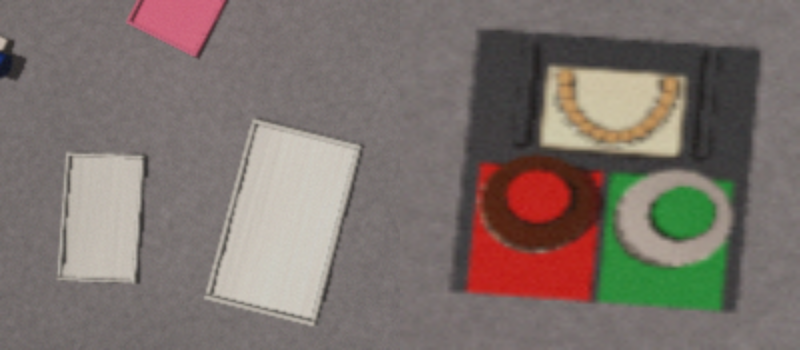

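The crop confirms it: the larger white tray measures 179 x 109 mm, against 124 x 75 mm for the small one. In the crop the red pad is on the left (+y) of the rack and the green on the right, each with its bottle, and the cast is behind. All sizes agree with the description. First I'll move above the red bottle with the jaws closing along the rack's x.

apply_moves(
  steps=[
    [[52.35,-48.96,0,0,0,-65.8,0.2],[52.35,-48.96,0,0,0,-65.8,0.2],[52.35,-48.96,0,0,0,-65.8,0.2],[52.35,-48.96,0,0,0,-65.8,0.2],[52.35,-48.96,0,0,0,-65.8,0.2],[52.35,-48.96,0,0,0,-65.8,0.2],[52.35,-48.96,0,0,0,-65.8,0.2],[52.35,-48.96,0,0,0,-65.8,0.2],[52.35,-48.96,0,0,0,-65.8,0.2],[52.35,-48.96,0,0,0,-65.8,0.2],[52.35,-48.96,0,0,0,-65.8,0.2],[52.35,-48.96,0,0,0,-65.8,0.2],[52.35,-48.96,0,0,0,-65.8,0.2],[52.35,-48.96,0,0,0,-65.8,0.2],[52.35,-48.96,0,0,0,-65.8,0.2],[52.35,-48.96,0,0,0,-65.8,0.2]],
  ],
)

```text
time_s: 2.1
position: [0.5383, 0.0469, 0.2336]
tcp_rot: [[0.082, 0.997, -0.0], [0.997, -0.082, -0.0], [-0.0, -0.0, -1.0]]
force: [0.3, -0.0, 0.0]
opening: 0.599
grasp_force: 0.0
```

```bash
cat >> h.py <<'E'
def rel(name,x,y,z,a):
    "from the measured pose to TCP (x,y,z), pointing down, tool y at world angle a: shift cm, turn deg"
    from scipy.spatial.transform import Rotation as Ro
    s=bot.read_state();R=np.array(s["tcp_rot"]);ca,sa=np.cos(np.radians(a)),np.sin(np.radians(a))
    T=np.array([[-sa,ca,0],[ca,sa,0],[0,0,-1.]])
    print(name,(R.T@(np.array([x,y,z])-s["position"])*100).round(2),Ro.from_matrix(R.T@T).as_rotvec(degrees=True).round(1))
E
python3 - <<'E'
from h import *
s=bot.read_state();print(s["time_s"],s["position"],s["opening"],s["force"],np.round(s["joint_positions"],1))
m=bot.camera_model("wrist");im=bot.capture("wrist");cv2.imwrite("pics/w1.png",im)
print(np.array(m["intrinsics"]).round(1).tolist(),bot.camera_model("wrist")["t"])
rel("grip red",.5387,.0486,.096,-4.6)
for n,p in dict(red=(.5387,.0486,.116),green=(.5335,-.0152,.116),cast=(.5959,.0119,.032)).items(): print(n,proj(m,p,True).round())
E
```

```text
2.1 [0.53831207 0.04687807 0.23359987] 0.599320451064152 [ 0.32200907 -0.02375753  0.01784233] [-6.9 23.7 94.3 -0.  62.  -2.2]
[[371.6, 0.0, 321.5], [0.0, 371.6, 242.8], [0.0, 0.0, 1.0]] [-0.53138435  0.05489204  0.41453498]
grip red [1.700e-01 1.000e-02 1.376e+01] [-0.   0.  -0.1]
red [[324. 238.]]
green [[324. 315.]]
cast [[383. 247.]]
```

View pics/w1.png

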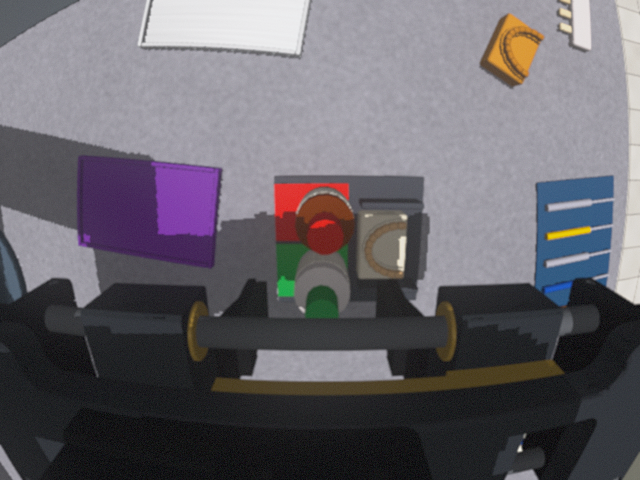

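The wrist view shows the red cap at about (322,237), within 2 px of the predicted (324,238). Gripping the red bottle.

apply_moves(
  steps=[
    [[0.15,0,5,0,0,0,0.2],[0.15,0,9,0,0,0,0.2],[0.15,0,12,0,0,0,0.2],[0.15,0,13.75,0,0,0,0.2],[0.15,0,13.75,0,0,0,0.2],[0.15,0,13.75,0,0,0,-1],[0.15,0,13.75,0,0,0,-1],[0.15,0,13.75,0,0,0,-1],[0.15,0,13.75,0,0,0,-1],[0.15,0,13.75,0,0,0,-1],[0.15,0,12.5,0,0,0,-1],[0.15,0,9,0,0,0,-1],[0.15,0,6,0,0,0,-1],[0.15,0,6,0,0,0,-1]],
  ],
)

```text
time_s: 3.9
position: [0.5402, 0.0494, 0.1759]
tcp_rot: [[0.08, 0.997, 0.005], [0.997, -0.08, -0.001], [-0.0, 0.005, -1.0]]
force: [0.8, -0.0, -2.0]
opening: 0.309
grasp_force: 29.9
```

```bash
python3 - <<'E'
from h import *
rel("above tray -x",.414,.296,.17,-4.6); rel("down",.414,.296,.094,-4.6)
E
```

```text
above tray -x [ 23.57 -14.56   0.51] [ 0.3  0.  -0. ]
down [ 23.57 -14.6    8.11] [ 0.3  0.  -0. ]
```

apply_moves(
  steps=[
    [[1.5,-0.9,0,0,0,0,-1],[4.7,-2.9,0,0,0,0,-1],[9,-5.6,0,0,0,0,-1],[13.5,-8.3,0,0,0,0,-1],[18,-11.1,0,0,0,0,-1],[21.5,-13.3,0,0,0,0,-1],[23.1,-14.3,0,0,0,0,-1],[23.57,-14.6,0.5,0,0,0,-1],[23.57,-14.6,3,0,0,0,-1],[23.57,-14.6,5.5,0,0,0,-1],[23.57,-14.6,7,0,0,0,-1],[23.57,-14.6,7.8,0,0,0,-1],[23.57,-14.6,7.8,0,0,0,-1]],
  ],
)

```text
time_s: 5.52
position: [0.4122, 0.2959, 0.0951]
tcp_rot: [[0.081, 0.997, -0.001], [0.997, -0.081, -0.0], [-0.0, -0.001, -1.0]]
force: [0.7, 0.4, -1.9]
opening: 0.313
grasp_force: 29.9
```

```bash
python3 - <<'E'
from h import *
print(bot.read_state()["force"])
rel("down",.414,.296,.093,-4.6);rel("green grip",.5335,-.0152,.096,-4.6)
E
```

```text
[ 0.66500535  0.38488374 -1.85430623]
down [0.03 0.18 0.21] [-0.  0. -0.]
green grip [-30.02  14.61  -0.09] [-0.  0. -0.]
```

apply_moves(
  steps=[
    [[0,0.1,0.15,0,0,0,-1],[0,0.1,0.2,0,0,0,-1],[0,0.1,0.2,0,0,0,0.2],[0,0.1,0.2,0,0,0,0.2],[0,0.1,0.2,0,0,0,0.2],[0,0.1,-1,0,0,0,0.2],[0,0.1,-5,0,0,0,0.2],[0,0.1,-9,0,0,0,0.2],[-4,2,-9,0,0,0,0.2],[-9,4.5,-9,0,0,0,0.2],[-14,7,-9,0,0,0,0.2],[-19,9.3,-9,0,0,0,0.2],[-24,11.7,-9,0,0,0,0.2],[-28,13.6,-9,0,0,0,0.2],[-29.7,14.5,-9,0,0,0,0.2],[-30,14.6,-9,0,0,0,0.2],[-30,14.6,-9,0,0,0,0.2]],
  ],
)

```text
time_s: 7.65
position: [0.5327, -0.0135, 0.1856]
tcp_rot: [[0.08, 0.997, -0.001], [0.997, -0.08, 0.001], [0.001, -0.001, -1.0]]
force: [-0.4, 0.3, -0.0]
opening: 0.602
grasp_force: 0.0
```

```bash
python3 - <<'E'
from h import *
im=bot.capture("top");cv2.imwrite("pics/t2.png",im);m=bot.camera_model("top");h=cv2.cvtColor(im,cv2.COLOR_BGR2HSV);H,S,V=cv2.split(h)
for c in blobs((S>120)&((H<8)|(H>172)),(150,230,260,360),30): print("red cap",rect(onz(m,c,.113)),c.mean(0))
m=bot.camera_model("wrist");w=bot.capture("wrist");cv2.imwrite("pics/w2.png",w);print(proj(m,[.5335,-.0152,.116],True))
rel("grip",.5335,-.0152,.096,-4.6)
cv2.imwrite("pics/c2.png",np.hstack([w[100:400,170:470],cv2.resize(im[190:365,150:390],None,fx=300/175,fy=300/175)]))
E
```

```text
red cap (array([0.4165, 0.2864]), [43.7, 47.8], 104.4) [189.21621622 322.88288288]
[[325.5888526  263.76190204]]
grip [-0.21  0.11  8.95] [-0.1 -0.   0.1]
```

View pics/c2.png

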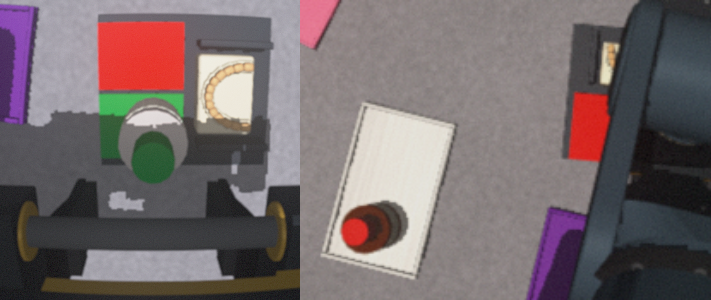

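Red is upright in the tray, and the green cap at about (322,257) sits between the open jaws as predicted. Gripping green.

apply_moves(
  steps=[
    [[-0.2,0.1,4,0,0,0,0.2],[-0.2,0.1,7.5,0,0,0,0.2],[-0.2,0.1,8.95,0,0,0,0.2],[-0.2,0.1,8.95,0,0,0,0.2],[-0.2,0.1,8.95,0,0,0,-1],[-0.2,0.1,8.95,0,0,0,-1],[-0.2,0.1,8.95,0,0,0,-1],[-0.2,0.1,8.95,0,0,0,-1],[-0.2,0.1,7.7,0,0,0,-1],[-0.2,0.1,4,0,0,0,-1],[-0.2,0.1,1,0,0,0,-1],[-0.2,0.1,1,0,0,0,-1]],
  ],
)

```text
time_s: 9.25
position: [0.5362, -0.0171, 0.178]
tcp_rot: [[0.081, 0.997, 0.006], [0.997, -0.081, -0.001], [-0.001, 0.006, -1.0]]
force: [1.7, 0.2, -2.6]
opening: 0.313
grasp_force: 29.9
```

```bash
python3 - <<'E'
from h import *
rel("tray",.496,.276,.0935,-4.6)
E
```

```text
tray [28.9  -6.42  8.39] [ 0.4  0.1 -0. ]
```

apply_moves(
  steps=[
    [[1.5,-0.3,0,0,0,0,-1],[5,-1.1,0,0,0,0,-1],[9.8,-2.2,0,0,0,0,-1],[14.8,-3.3,0,0,0,0,-1],[19.8,-4.4,0,0,0,0,-1],[24.8,-5.5,0,0,0,0,-1],[28,-6.2,0,0,0,0,-1],[28.9,-6.4,0.3,0,0,0,-1],[28.9,-6.4,3,0,0,0,-1],[28.9,-6.4,5.5,0,0,0,-1],[28.9,-6.4,7.2,0,0,0,-1],[28.9,-6.4,8.0,0,0,0,-1],[28.9,-6.4,8.0,0,0,0,-1],[28.9,-6.4,8.0,0,0,0,-1]],
  ],
)

```text
time_s: 11.0
position: [0.4946, 0.2766, 0.0962]
tcp_rot: [[0.081, 0.997, 0.002], [0.997, -0.081, 0.0], [0.001, 0.002, -1.0]]
force: [0.7, -0.3, -2.0]
opening: 0.312
grasp_force: 30.0
```

```bash
python3 - <<'E'
from h import *
rel("tray",.496,.276,.093,-4.6);rel("castabove",.5959,.0119,.11,-4.6);rel("cast",.5959,.0119,.023,-4.6)
E
```

```text
tray [-0.05  0.14  0.32] [ 0.1 -0.  -0. ]
castabove [-25.56  12.24  -1.37] [ 0.1 -0.  -0. ]
cast [-25.57  12.22   7.33] [ 0.1 -0.  -0. ]
```

apply_moves(
  steps=[
    [[0,0.1,0.25,0,0,0,-1],[0,0.1,0.3,0,0,0,-1],[0,0.1,0.3,0,0,0,0.2],[0,0.1,0.3,0,0,0,0.2],[0,0.1,0.3,0,0,0,0.2],[0,0.1,-1,0,0,0,0.2],[0,0.1,-5,0,0,0,0.2],[0,0.1,-8,0,0,0,0.2],[-4,2,-8,0,0,0,0.8],[-9,4.3,-8,0,0,0,0.8],[-14,6.7,-8,0,0,0,0.8],[-19,9.1,-8,0,0,0,0.8],[-23.5,11.3,-8,0,0,0,0.8],[-25.3,12.1,-7,0,0,0,0.8],[-25.55,12.2,-5,0,0,0,0.8],[-25.55,12.2,-5,0,0,0,0.8],[-25.55,12.2,-5,0,0,0,0.8]],
  ],
)

```text
time_s: 13.12
position: [0.5947, 0.0129, 0.1459]
tcp_rot: [[0.079, 0.997, -0.0], [0.997, -0.079, 0.0], [0.0, -0.0, -1.0]]
force: [0.0, -0.2, 1.0]
opening: 0.898
grasp_force: 0.0
```

```bash
python3 - <<'E'
from h import *
m=bot.camera_model("wrist");w=bot.capture("wrist");im=bot.capture("top")
H,S,V=cv2.split(cv2.cvtColor(w,cv2.COLOR_BGR2HSV))
print(proj(m,[.5959,.0119,.032],True))
rel("cast",.5959,.0119,.023,-4.6)
cv2.imwrite("pics/c3.png",np.hstack([w[100:400,170:470],cv2.resize(im[190:365,150:390],None,fx=300/175,fy=300/175)]))
E
```

```text
[[325.21985374 243.05249737]]
cast [-0.09  0.07 12.34] [ 0.1 -0.   0.1]
```

View pics/c3.png

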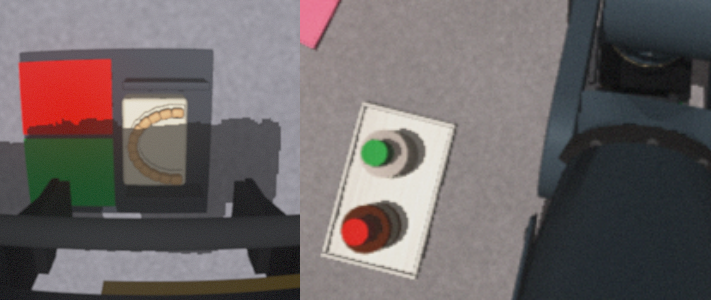

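Both bottles stand upright in the tray. The cast's centre at about (325,241) in the wrist image matches the predicted (325,243), and it is square to the jaws. Gripping the cast.

apply_moves(
  steps=[
    [[-0.05,0.07,4,0,0,0,0.8],[-0.05,0.07,8,0,0,0,0.8],[-0.05,0.07,10.8,0,0,0,0.8],[-0.05,0.07,12.1,0,0,0,0.8],[-0.05,0.07,12.3,0,0,0,0.8],[-0.05,0.07,12.3,0,0,0,0.8],[-0.05,0.07,12.3,0,0,0,-1],[-0.05,0.07,12.3,0,0,0,-1],[-0.05,0.07,12.3,0,0,0,-1],[-0.05,0.07,12.3,0,0,0,-1],[-0.05,0.07,12.3,0,0,0,-1],[-0.05,0.07,12.3,0,0,0,-1]],
  ],
)

```text
time_s: 14.72
position: [0.5958, 0.0114, 0.0228]
tcp_rot: [[0.081, 0.997, 0.001], [0.997, -0.081, -0.0], [-0.0, 0.001, -1.0]]
force: [-0.1, 0.9, 1.9]
opening: 0.551
grasp_force: 30.0
```

apply_moves(
  steps=[
    [[0,0,-1,0,0,0,-1],[0,0,-4,0,0,0,-1],[0,0,-7,0,0,0,-1],[-1,-0.1,-7.3,0,0,-1,-1],[-4,-0.5,-7.3,0,0,-2,-1],[-9,-1.1,-7.3,0,0,-3,-1],[-14,-1.7,-7.3,0,0,-5,-1],[-19,-2.3,-7.3,0,0,-7,-1],[-24,-2.9,-7.3,0,0,-8.5,-1],[-28.5,-3.4,-7.3,0,0,-9.4,-1],[-31,-3.7,-7.3,0,0,-9.4,-1],[-31.8,-3.8,-7.3,0,0,-9.4,-1],[-31.8,-3.8,-7.3,0,0,-9.4,-1],[-31.8,-3.8,-7.3,0,0,-9.4,-1]],
  ],
)

```text
time_s: 16.48
position: [0.5318, -0.3009, 0.0951]
tcp_rot: [[-0.085, 0.996, -0.001], [0.996, 0.085, 0.001], [0.002, -0.001, -1.0]]
force: [0.3, -0.2, -2.3]
opening: 0.551
grasp_force: 30.0
```

```bash
python3 - <<'E'
from h import *
rel("place",.5322,-.3026,.041,4.8)
m=bot.camera_model("wrist");w=bot.capture("wrist");im=bot.capture("scene")
c=proj(m,[.5322,-.3026,.024],True);print(c)
H,S,V=cv2.split(cv2.cvtColor(w,cv2.COLOR_BGR2HSV))
cv2.imwrite("pics/c4.png",np.hstack([w[100:400,170:470],cv2.resize(im[190:290,80:200],(360,300))]))
E
```

```text
place [-0.18  0.03  5.41] [-0.1 -0.1  0.1]
[[324.26715934 263.04619318]]
```

View pics/c4.png

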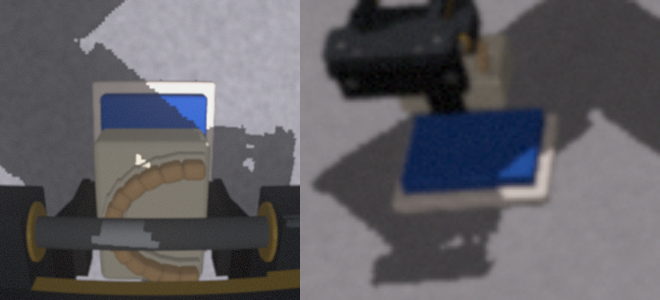

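The held cast is parallel to the blue top, which shows at crop (155,115) beneath it. Lowering.

apply_moves(
  steps=[
    [[-0.17,0.03,2,0,0,0,-1],[-0.17,0.03,4,0,0,0,-1],[-0.17,0.03,4.9,0,0,0,-1],[-0.17,0.03,5.1,0,0,0,-1],[-0.17,0.03,5.1,0,0,0,-1],[-0.17,0.03,5.1,0,0,0,-1]],
  ],
)

```text
time_s: 17.32
position: [0.533, -0.3045, 0.0452]
tcp_rot: [[-0.083, 0.997, 0.001], [0.997, 0.083, -0.001], [-0.001, 0.001, -1.0]]
force: [-0.1, 0.1, -2.6]
opening: 0.549
grasp_force: 30.0
```

```bash
python3 - <<'E'
from h import *
rel("place",.5322,-.3026,.041,4.8)
E
```

```text
place [ 0.2  -0.06  0.42] [ 0.1  0.1 -0. ]
```

apply_moves(
  steps=[
    [[0.1,-0.06,0,0,0,0,-1],[0.15,-0.06,0.2,0,0,0,-1],[0.15,-0.06,0.4,0,0,0,-1],[0.15,-0.06,0.4,0,0,0,-1]],
  ],
)

```text
time_s: 17.82
position: [0.5319, -0.3027, 0.0408]
tcp_rot: [[-0.083, 0.997, 0.0], [0.997, 0.083, -0.0], [-0.0, 0.0, -1.0]]
force: [-0.5, 0.6, -0.2]
opening: 0.549
grasp_force: 30.0
```

apply_moves(
  steps=[
    [[0.15,-0.06,0.4,0,0,0,0.3],[0.15,-0.06,0.4,0,0,0,0.7],[0.15,-0.06,0.4,0,0,0,0.7],[0.15,-0.06,0.4,0,0,0,0.7],[0.15,-0.06,-1,0,0,0,0.7],[0.15,-0.06,-5,0,0,0,0.7],[0.15,-0.06,-10,0,0,0,0.7],[2,0,-14,0,0,0,0.2],[7,0.1,-14,0,0,1,0.2],[13,0.3,-14,0,0,2,0.2],[19,0.4,-14,0,0,3,0.2],[25,0.5,-14,0,0,4,0.2],[31,0.6,-14,0,0,5,0.2],[37,0.8,-14,0,0,6,0.2],[43,0.9,-14,0,0,7,0.2],[49,1,-14,0,0,8,0.2],[54,1.1,-14,0,0,9.4,0.2],[57,1.2,-14,0,0,9.4,0.2],[58,1.2,-14,0,0,9.4,0.2],[58,1.2,-14,0,0,9.4,0.2]],
  ],
)

```text
time_s: 20.32
position: [0.4953, 0.2761, 0.181]
tcp_rot: [[0.08, 0.997, 0.001], [0.997, -0.08, -0.0], [-0.0, 0.001, -1.0]]
force: [0.5, -0.3, -0.4]
opening: 0.599
grasp_force: 0.0
```

```bash
python3 - <<'E'
from h import *
im=bot.capture("top");m=bot.camera_model("top");H,S,V=cv2.split(cv2.cvtColor(im,cv2.COLOR_BGR2HSV))
for c in blobs((S<110)&(V>120),(480,243,530,283),100): print("cast",rect(onz(m,c,.05)),c.mean(0))
mw=bot.camera_model("wrist");w=bot.capture("wrist")
rel("green",.496,.276,.093,-4.6);print(proj(mw,[[.496,.276,.113],[.414,.296,.113]],True).round())
H,S,V=cv2.split(cv2.cvtColor(w,cv2.COLOR_BGR2HSV))
for c in blobs((S>100)&(H>45)&(H<90)): print("g",rect(onz(mw,c,.113,True)),c.mean(0))
cv2.imwrite("pics/c5.png",np.hstack([w[100:400,170:470],cv2.resize(im[220:310,450:560],(367,300))]))
E
```

```text
cast (array([ 0.5305, -0.29  ]), [73.3, 94.3], 90.4) [503.08333333 262.22222222]
green [0.1  0.04 8.77] [-0.   0.  -0.1]
[[325. 261.]
 [193. 240.]]
g (array([0.494 , 0.2789]), [25.3, 25.9], 36.7) [321.22818792 252.93288591]
```

View pics/c5.png

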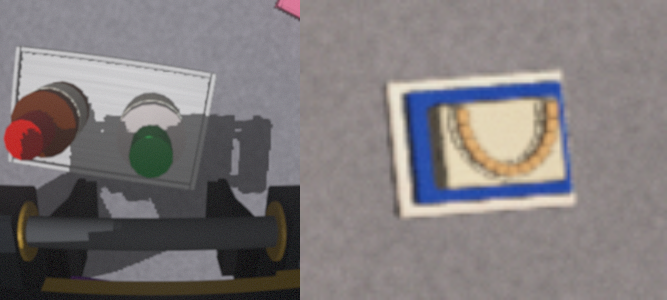

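The top view shows the cast teeth up on the blue block, looking square. I'll measure its centre properly and then grip green, whose cap is at (321,253) in the wrist view.

apply_moves(
  steps=[
    [[0.1,0.04,4,0,0,0,0.2],[0.1,0.04,7.5,0,0,0,0.2],[0.1,0.04,8.75,0,0,0,0.2],[0.1,0.04,8.75,0,0,0,0.2],[0.1,0.04,8.75,0,0,0,-1],[0.1,0.04,8.75,0,0,0,-1],[0.1,0.04,8.75,0,0,0,-1],[0.1,0.04,8.75,0,0,0,-1],[0.1,0.04,7.5,0,0,0,-1],[0.1,0.04,4,0,0,0,-1],[0.1,0.04,1,0,0,0,-1],[0.1,0.04,1,0,0,0,-1],[0.1,0.04,1,0,0,0,-1]],
  ],
)

```text
time_s: 22.05
position: [0.495, 0.277, 0.1698]
tcp_rot: [[0.08, 0.997, -0.002], [0.997, -0.08, -0.001], [-0.001, -0.002, -1.0]]
force: [0.2, 0.0, -1.8]
opening: 0.31
grasp_force: 30.0
```

```bash
python3 - <<'E'
from h import *
im=bot.capture("top");cv2.imwrite("pics/t6.png",im);m=bot.camera_model("top");H,S,V=cv2.split(cv2.cvtColor(im,cv2.COLOR_BGR2HSV))
b=blobs((S>120)&(H>100)&(H<130),(465,230,545,295))[0];k=np.zeros(im.shape[:2],np.uint8);cv2.fillPoly(k,[cv2.convexHull(b)],255);k=cv2.erode(k,np.ones((3,3)))
blue=(S>120)&(H>100)&(H<130)
for c in blobs((k>0)&(V>120)&~blue,None,60): print("cast",rect(onz(m,c,.050)))
print("blue",rect(onz(m,b,.024)))
rel("rack green",.5335,-.0152,.096,-4.6)
E
```

```text
cast (array([ 0.531 , -0.3008]), [49.0, 67.9], 94.8)
blue (array([ 0.5323, -0.3023]), [63.5, 89.1], 94.8)
rack green [-28.79   6.24   7.34] [-0.2  0.1 -0. ]
```

The cast measures 49 x 68 mm at (0.531, -0.301), with the stand at (0.532, -0.302) and both at 94.8°, so it is centred and square. Returning green to its pad.

apply_moves(
  steps=[
    [[-1.5,0.3,0,0,0,0,-1],[-5,1.1,0,0,0,0,-1],[-10,2.2,0,0,0,0,-1],[-15,3.3,0,0,0,0,-1],[-20,4.3,0,0,0,0,-1],[-25,5.4,0,0,0,0,-1],[-28,6.1,0,0,0,0,-1],[-28.75,6.2,1,0,0,0,-1],[-28.75,6.2,3,0,0,0,-1],[-28.75,6.2,5.5,0,0,0,-1],[-28.75,6.2,6.8,0,0,0,-1],[-28.75,6.2,7,0,0,0,-1],[-28.75,6.2,7,0,0,0,-1],[-28.75,6.2,7,0,0,0,-1]],
  ],
)

```text
time_s: 23.85
position: [0.5352, -0.0143, 0.1013]
tcp_rot: [[0.08, 0.997, 0.002], [0.997, -0.08, -0.0], [-0.0, 0.002, -1.0]]
force: [-0.0, 0.0, -1.9]
opening: 0.314
grasp_force: 30.0
```

```bash
python3 - <<'E'
from h import *
m=bot.camera_model("wrist");w=bot.capture("wrist")
rel("rack green",.5335,-.0152,.096,-4.6);rel("red tray",.414,.296,.093,-4.6)
H,S,V=cv2.split(cv2.cvtColor(w,cv2.COLOR_BGR2HSV))
cv2.imwrite("pics/c7.png",w[80:400,130:520])
E
```

```text
rack green [-0.1  -0.16  0.53] [ 0.1  0.  -0. ]
red tray [ 29.96 -14.56   0.8 ] [ 0.1  0.  -0. ]
```

View pics/c7.png

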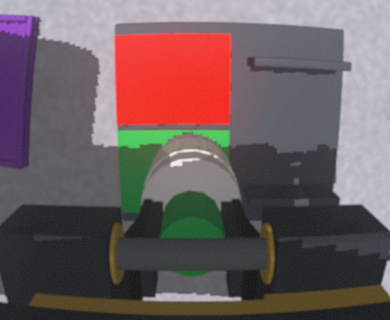

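Green bottle is over the green pad, which shows to its left at crop (130,170). Lowering, releasing, and going on to red.

apply_moves(
  steps=[
    [[-0.1,-0.15,0,0,0,0,-1],[-0.1,-0.15,0.3,0,0,0,-1],[-0.1,-0.15,0.5,0,0,0,-1],[-0.1,-0.15,0.5,0,0,0,-1]],
  ],
)

```text
time_s: 24.4
position: [0.533, -0.0153, 0.0967]
tcp_rot: [[0.08, 0.997, 0.0], [0.997, -0.08, -0.0], [-0.0, 0.0, -1.0]]
force: [-2.0, -0.3, 7.0]
opening: 0.315
grasp_force: 30.0
```

apply_moves(
  steps=[
    [[0,0,0,0,0,0,0.2],[0,0,0,0,0,0,0.2],[0,0,0,0,0,0,0.2],[0,0,-1,0,0,0,0.2],[0,0,-5,0,0,0,0.2],[0,0,-8.5,0,0,0,0.2],[2,-1,-8.5,0,0,0,0.2],[7,-3.3,-8.5,0,0,0,0.2],[12,-5.7,-8.5,0,0,0,0.2],[17,-8.1,-8.5,0,0,0,0.2],[22,-10.5,-8.5,0,0,0,0.2],[27,-12.9,-8.5,0,0,0,0.2],[29.5,-14.1,-8.5,0,0,0,0.2],[30.1,-14.4,-8.5,0,0,0,0.2],[30.1,-14.4,-8.5,0,0,0,0.2]],
  ],
)

```text
time_s: 26.28
position: [0.4129, 0.2962, 0.18]
tcp_rot: [[0.079, 0.997, -0.001], [0.997, -0.079, -0.001], [-0.001, -0.001, -1.0]]
force: [-0.3, 0.3, 0.3]
opening: 0.599
grasp_force: 0.0
```

```bash
python3 - <<'E'
from h import *
mw=bot.camera_model("wrist");w=bot.capture("wrist");im=bot.capture("top");m=bot.camera_model("top")
rel("red",.4135,.296,.093,-4.6);print(proj(mw,[.4135,.296,.113],True).round())
H,S,V=cv2.split(cv2.cvtColor(w,cv2.COLOR_BGR2HSV))
for c in blobs((S>170)&(V>110)&((H<6)|(H>174))): print("r",rect(onz(mw,c,.113,True)),c.mean(0))
H,S,V=cv2.split(cv2.cvtColor(im,cv2.COLOR_BGR2HSV))
for n,k in(("red",(S>120)&((H<8)|(H>172))),("green",(S>100)&(H>45)&(H<90))):
    for c in blobs(k,(290,200,390,295),60): print(n,rect(onz(m,c,.008)),rect(onz(m,c,.114)))
cv2.imwrite("pics/c8.png",np.hstack([w[100:400,170:470],cv2.resize(im[195:300,290:390],(300,300))]))
E
```

```text
red [ 0.06 -0.03  8.73] [-0.   0.  -0.1]
[[325. 262.]]
red (array([0.527 , 0.0495]), [61.7, 77.1], 175.3) (array([0.5218, 0.0512]), [55.4, 69.1], 175.3)
green (array([ 0.5218, -0.014 ]), [60.9, 75.8], 175.6) (array([ 0.5172, -0.0058]), [54.6, 68.0], 175.6)
green (array([ 0.5374, -0.022 ]), [27.4, 27.5], 90.4) (array([ 0.5311, -0.013 ]), [24.6, 24.6], 90.4)
```

View pics/c8.png

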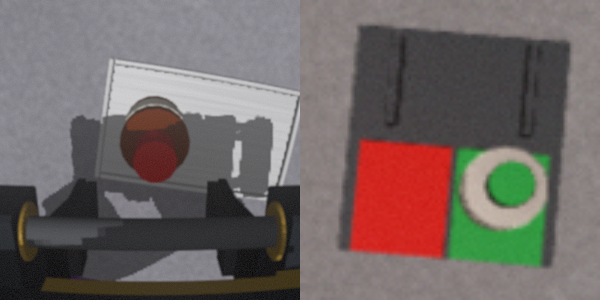

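Green stands on its pad, its cap within 1 mm of where it was at first. The red cap, at crop (155,162), is centred between the jaws, and the bare red pad gives a place of (0.539, 0.0485), which agrees with my first estimate. Gripping red.

apply_moves(
  steps=[
    [[0.05,0,4,0,0,0,0.2],[0.05,0,7.5,0,0,0,0.2],[0.05,0,8.7,0,0,0,0.2],[0.05,0,8.7,0,0,0,0.2],[0.05,0,8.7,0,0,0,-1],[0.05,0,8.7,0,0,0,-1],[0.05,0,8.7,0,0,0,-1],[0.05,0,8.7,0,0,0,-1],[0.05,0,7.5,0,0,0,-1],[0.05,0,4,0,0,0,-1],[0.05,0,1,0,0,0,-1],[0.05,0,1,0,0,0,-1],[0.05,0,1,0,0,0,-1]],
  ],
)

```text
time_s: 28.0
position: [0.413, 0.2966, 0.1701]
tcp_rot: [[0.08, 0.997, -0.001], [0.997, -0.08, -0.001], [-0.001, -0.001, -1.0]]
force: [0.1, 0.5, -1.7]
opening: 0.314
grasp_force: 30.0
```

```bash
python3 - <<'E'
from h import *
rel("rack red",.539,.0486,.096,-4.6)
E
```

```text
rack red [-23.7   14.56   7.41] [-0.1  0.  -0. ]
```

apply_moves(
  steps=[
    [[-1.5,0.9,0,0,0,0,-1],[-5,3.1,0,0,0,0,-1],[-9.5,5.8,0,0,0,0,-1],[-14,8.6,0,0,0,0,-1],[-18.5,11.4,0,0,0,0,-1],[-22,13.5,0,0,0,0,-1],[-23.4,14.4,0,0,0,0,-1],[-23.7,14.55,1,0,0,0,-1],[-23.7,14.55,3,0,0,0,-1],[-23.7,14.55,5.5,0,0,0,-1],[-23.7,14.55,6.8,0,0,0,-1],[-23.7,14.55,7,0,0,0,-1],[-23.7,14.55,7,0,0,0,-1],[-23.7,14.55,7,0,0,0,-1]],
  ],
)

```text
time_s: 29.75
position: [0.5402, 0.0491, 0.1013]
tcp_rot: [[0.08, 0.997, 0.002], [0.997, -0.08, -0.0], [-0.0, 0.002, -1.0]]
force: [-0.4, -0.5, -0.9]
opening: 0.313
grasp_force: 30.0
```

```bash
python3 - <<'E'
from h import *
rel("rack red",.539,.0486,.096,-4.6)
E
```

```text
rack red [-0.06 -0.12  0.53] [ 0.1  0.  -0. ]
```

apply_moves(
  steps=[
    [[-0.05,-0.1,0,0,0,0,-1],[-0.05,-0.1,0.3,0,0,0,-1],[-0.05,-0.1,0.5,0,0,0,-1],[-0.05,-0.1,0.5,0,0,0,-1],[-0.05,-0.1,0.5,0,0,0,0.2],[-0.05,-0.1,0.5,0,0,0,0.2],[-0.05,-0.1,0.5,0,0,0,0.2],[-0.05,-0.1,-0.5,0,0,0,0.2],[-0.05,-0.1,-5,0,0,0,0.2],[-0.05,-0.1,-9,0,0,0,0.2],[4,-2,-11,0,0,0,0.2],[10,-4,-11,0,0,0,0.2],[16,-6,-11,0,0,0,0.2],[22,-8,-11,0,0,0,0.2],[25,-9,-11,0,0,0,0.2],[25,-9,-11,0,0,0,0.2]],
  ],
)

```text
time_s: 31.75
position: [0.4691, 0.3077, 0.211]
tcp_rot: [[0.076, 0.997, 0.001], [0.997, -0.076, 0.0], [0.001, 0.001, -1.0]]
force: [0.8, -0.1, -0.0]
opening: 0.6
grasp_force: 0.0
```

```bash
python3 - <<'E'
from h import *
im=bot.capture("top");cv2.imwrite("pics/t9.png",im);m=bot.camera_model("top")
def caps(im):
    H,S,V=cv2.split(cv2.cvtColor(im,cv2.COLOR_BGR2HSV))
    for n,k in(("red",(S>170)&(V>110)&((H<6)|(H>174))),("green",(S>100)&(H>45)&(H<90))):
        for c in blobs(k,(290,200,390,295),60): print(n,rect(onz(m,c,.114)),c.mean(0).round(1))
print("start");caps(cv2.imread("pics/top0.png"));print("now");caps(im)
E
```

```text
start
red (array([0.51  , 0.0525]), [43.9, 53.9], 85.2) [321.6 272.7]
red (array([0.5403, 0.0503]), [26.1, 26.1], 135.4) [324.  253.5]
green (array([ 0.5172, -0.0057]), [54.6, 68.1], 175.8) [351.5 270.8]
green (array([ 0.5322, -0.0133]), [25.1, 26.8], 116.7) [360.4 258.5]
now
red (array([0.5219, 0.0516]), [53.7, 67.6], 175.7) [319.1 267.6]
red (array([0.5385, 0.0485]), [26.4, 28.1], 90.4) [325.2 254.3]
green (array([ 0.5172, -0.0057]), [54.6, 68.0], 175.6) [351.4 270.7]
green (array([ 0.5311, -0.013 ]), [24.6, 24.7], 0.1) [360. 259.]
```

View pics/t9.png

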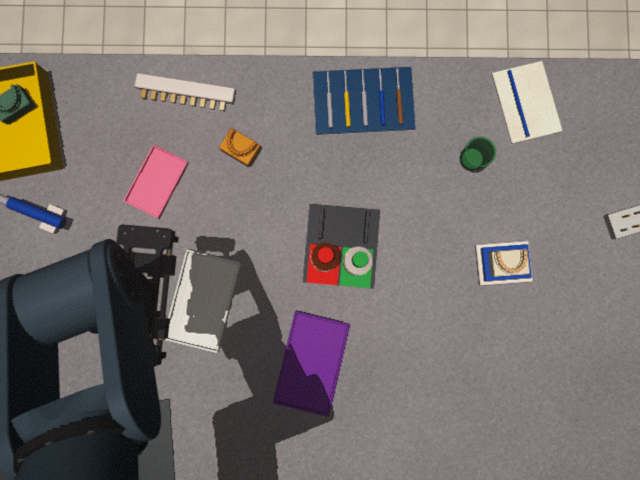

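The final view shows both bottles upright on their pads (caps at (325,254) and (360,259)), the cast on the stand at (508,262), and the bystanders unmoved. The arm is clear of everything.

```bash
python3 -c "
from rig import bot
print(bot.hand_in())"
```

```text
the job is handed in; nothing more can be done
None
```

I handed the job in at about 32 s. The pale cast is teeth up on the blue stand, square and within about 2 mm of centre. Both bottles are back upright on their own pads, and the yellow-brown cast and glass pot have not moved.

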